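# Brush out a bisque beaker and load it on the kiln slab

### The job

Take the long brush out of the dark tool crock and scrub out the tall beaker where it stands on the bench: push the bristles right down to its floor at least three times, drawing the brush up between strokes until at least half of the bristle head shows above the rim. Then stand the brush back in the crock, bristles down, and after that set the beaker gently, upright, in the middle of the round setter disc on the kiln slab, leaving the other pots and kiln posts where they are.

Things in the scene. Friction and masses are not known exactly. Their poses are not given: they have to be found in the camera images.
- beaker_mid (a point): The tall straight fluted beaker of cream unglazed ceramic, about 0.22 kg, loose: 64 mm outside diameter (67 mm over its fine ribs, which are only for looks), 110 mm high, open at the top, inside diameter 56 mm, floor 6 mm thick. It is the only tall vessel. The point is on its axis half-way up, 55 mm above its underside; z points up along its axis. It may start left of the crock or right of it.
- brush_tip (a point): The long brush, about 80 g, loose, standing upright on its flat bristle end in the crock, 210 mm long in all. The point is the centre of the lower end of the bristle head; z points along the brush, up to the handle. Bristle head: stiff, pale, 36 mm diameter, from 0 to 70 mm above this point; thin steel stem, 8 mm, from 70 to 130 mm; round wooden handle, 22 mm diameter, from 130 to 210 mm.
- brush_grip (a point): A point on the axis of the brush's wooden handle, 175 mm above the lower end of the bristle head; z as for brush_tip.
- crock_in (a point): The dark brown round tool crock, heavy and fixed to the bench: 74 mm outside, 60 mm inside diameter, 85 mm high. The point is the centre of its inner floor, 8 mm above the bench; z up.
- setter_top (a point): The round buff setter disc, 100 mm diameter and 10 mm thick, fixed on the kiln slab. The point is the centre of its upper face, 30 mm above the bench; z up. It takes one of three places on the slab; the bowls stand in the other two.
- slab: The kiln slab, 280 x 280 x 20 mm, white top and black edges, fixed on the bench. Origin: centre of its underside.
- setter: The setter disc itself; origin at the centre of its underside, 10 mm below setter_top.
- beaker: The beaker itself; origin at the centre of its underside, 55 mm below beaker_mid.
- bowl_a: A low bowl of cream ceramic, 104 mm rim diameter, 50 mm high, loose on the kiln slab; leave alone. Origin: centre of its underside.
- bowl_b: A second bowl just like it, loose on the kiln slab; leave alone. Origin: centre of its underside.
- cup: A short wide cup, 78 mm diameter, 55 mm high, loose; leave alone. Origin: centre of its underside.
- post_up: A square kiln post standing upright, 46 x 46 mm foot, 90 mm high, loose; leave alone. Origin: centre of its underside.
- post_flat: A kiln post lying flat, 100 x 30 mm and 30 mm high, loose, between the crock and the beaker; leave alone. Origin: centre of its underside.
- brush: The brush itself; origin at brush_tip.
There are look-alikes about, which are no part of the job. Of the things that look like the brush, the middle-sized one is meant.

How it is judged:
On the way, in this order (a step that is already met when the one before it is completed fails the run):
1. the brush is lifted clear of the crock's floor (z of brush_tip in the frame of crock_in above 0.05 m), for 0.1 s.
2. the bristles reach the beaker's floor (within 20 mm), first stroke (horizontal distance between brush_tip and beaker_mid below 0.03 m and z of brush_tip in the frame of beaker_mid between -0.06 and -0.029 m), for 0.05 s.
3. the brush is drawn up until half of its head shows above the rim (horizontal distance between brush_tip and beaker_mid below 0.04 m and z of brush_tip in the frame of beaker_mid above 0.015 m), for 0.05 s.
4. down to the floor, second stroke (all of step 2), for 0.05 s.
5. drawn up again (all of step 3), for 0.05 s.
6. down to the floor, third stroke (all of step 4), for 0.05 s.
7. the brush stands in the crock again, bristles down, let go (horizontal distance between brush_tip and crock_in below 0.03 m and z of brush_tip in the frame of crock_in below 0.02 m and angle between brush_tip's own z axis and vertical below 0.5 rad and contact force between the fingers and brush below 0.1 N), for 0.2 s.
8. the beaker stands upright on the setter disc (horizontal distance between beaker_mid and setter_top below 0.02 m and z of beaker_mid in the frame of setter_top between 0.049 and 0.061 m and angle between beaker_mid's own z axis and vertical below 0.1 rad), for 0.2 s.
At the end, for the whole second after the job is handed in: The beaker stands upright (within 0.1 rad) and at rest on the setter disc, its axis within 20 mm of the disc's centre; the brush is in the crock, bristles down on its floor (lower end within 20 mm of the floor), leaning at most 0.5 rad; everything let go (all of step 8 and horizontal distance between brush_tip and crock_in below 0.03 m and z of brush_tip in the frame of crock_in below 0.02 m and angle between brush_tip's own z axis and vertical below 0.5 rad and linear speed of beaker below 0.02 m/s); the robot touches nothing.
It fails at once if the beaker is tipped by more than 0.5 rad (angle between beaker_mid's own z axis and vertical above 0.5 rad).
It fails at once if the beaker is dragged or carried more than 80 mm off with the brush in it (distance of beaker_mid from where it was at the start of the episode above 0.08 m and distance between brush_tip and beaker_mid below 0.06 m).
It fails at once if the beaker is dropped or banged down on the setter disc or slab (over 60 N) (contact force between beaker and setter above 60 N or contact force between beaker and slab above 60 N).
It fails at once if another pot or a kiln post is moved by more than 30 mm (distance of any of bowl_a, bowl_b, cup, post_up, post_flat from where it was at the start of the episode above 0.03 m).
It also fails if it takes over 67 s, if anything falls off the work surface, if the arm or the gripper's body presses on something with over 40 N, if the wrist force passes 120 N, or if a joint passes its speed limit or range.

### The arm

A 7-joint arm with a two-finger parallel gripper is mounted at the origin on the work surface. World frame = base frame: x ahead of the robot, y to its left, z up, the work surface at z = 0. Lengths are in m, angles in rad, forces in N, time in s.
With the tool pointing down it reaches from about 0.4 to 0.875 m from the base axis. Payload 19.3 kg.
Tool frame: the origin (TCP) lies midway between the tips of the shut fingers; the grasp point (between the pads) lies 19 mm behind it; z points along the fingers, y is the direction in which the jaws open and shut (so a half turn about z gives the same grasp; the last joint's range is limited). The gripper opens to 85 mm and grips with 20 to 120 N. Pads are 22 mm wide; open, the fingers measure 114 mm over their backs; the gripper's body (76 mm by 85 mm) begins 54 mm behind the grasp point. The pads swing forward as they close: fully open they stand 13 mm farther back than shut.
Start: joints at [-1.309, 0.521, -0.036, 1.599, 0.021, 1.021, -0.113], TCP at [0.204, 0.591, 0.231] pointing down, gripper open.
Joint ranges: [-2.91, 2.91], [-0.3, 2.13], [-1.5, 1.42], [0.17, 2.43], [-1.26, 4.41], [0.16, 1.93], [-2.52, 2.52]. Speed limits (rad/s): [1.89, 1.89, 2.39, 2.39, 3.01, 3.01, 3.01].

### API

Orientations are given as [roll, pitch, yaw] about the fixed x, y, z axes, in that order (R = Rz(yaw) Ry(pitch) Rx(roll)).
In Python, from workcell import bot, eyes gives the robot as it stands. The module is installed in compiled form; this text tells all that it offers.
- The arm moves only by the shell command python3 -m jog 'ROWS' [FORCE]. ROWS is JSON, a list of rows, each an object with "delta_pos": the shift along the world's x, y, z in mm, a list of three; "spin": the turn about the world's z in rad; "claw": the closure, from 0 (fully open) to 1 (shut). In form: [{"delta_pos": [tx, ty, tz], "spin": spin, "claw": claw}, ...]. A call has 1 to 8 rows; each row is the pose to reach, as a shift and turn from the pose measured when the call began; what a row does not reach only later rows make up. A row lasts 1/10 s, in which the tool goes at most 50 mm and 8.59 degrees, less where a joint would pass 70% of its speed; a pose out of reach is approached as far as the arm can. A call with a gripper value outside its range is refused whole. The fingers move at their own pace and stop on an object; FORCE is the grip in N (left out, the last holds). Time passes only in rows, so rows that repeat a pose let the fingers close. It gives the time, the measured TCP pose, the force and the opening at its end, in the units of the state.
- bot.observe(): the state, without advancing time (a new reading comes with each control period).
- eyes.grab_frame(name): name is "scene" or "top" or "wrist"; returns the picture (480x640x3 uint8, blue, green, red); there is no depth.
- eyes.camera_params(name): a dict with "fx", "fy", "cx", "cy" (pixels), "origin" and "attitude" of the camera in the world. Camera axes: x right, y up, looking along -z (the intrinsics and any distortion apply to the point x, -y, -z); pixel columns grow to the right and rows downward; lengths in m; the calibration is good to about 2 mm. A picture is of the moment at which its call begins: read the wrist's pose just before it. camera_params takes no time and is no camera call; for the wrist camera it gives the pose at the moment of the call.
- bot.job_done(): hands the job in, once; it reports no verdict.
The state is a dict: "clock": time; "qpos": joint angles; "qd": joint speeds; "joint_efforts": joint torques, N m; "position": TCP position; "tool_rot": TCP orientation; "force": force on the tool from outside, world axes, zero at the start; "moment": the same for the moment, N m; "grip_width": finger opening in m.
Only numpy, scipy, OpenCV 4.12 (cv2) and the standard library are available. Lean on these libraries where they do the work, as an engineer would, in place of code of your own. Each camera call takes 0.05 s, during which the arm holds its last target. There are 200 camera calls.

## Working session

There is one attempt and no reset: what is moved stays moved. The work goes in short steps, Python scripts to look and compute and a shell command to move; the robot and the scene stay as the last step left them, time stands still between calls to the robot, and variables do not carry over. Pictures are saved under pics/ and viewed, about 8 in all and at most 12, crops included, and the job is handed in when it is done.

```bash
mkdir -p pics; python3 - <<'E'
from workcell import bot, eyes
import cv2
for n in ("scene","top"):
    cv2.imwrite(f"pics/{n}0.png",eyes.grab_frame(n)); print(n,eyes.camera_params(n))
print(bot.observe())
E
```

```text
scene {'fx': 575.6226094473703, 'fy': 575.6226094473703, 'cx': 323.2139294929421, 'cy': 235.31893550548773, 'origin': array([1.08152761, 0.09171536, 1.06898634]), 'attitude': array([ 0.54084457, -0.0049407 ,  1.76199194])}
top {'fx': 476.107990319279, 'fy': 476.107990319279, 'cx': 323.2936599145174, 'cy': 240.4009455818057, 'origin': array([ 0.39206178, -0.01699457,  1.10863256]), 'attitude': array([ 0.12470619,  0.02656196, -1.55552453])}
{'clock': 0.1, 'qpos': array([-1.30923155,  0.52194234, -0.03629665,  1.59995422,  0.02121561,
        1.02109643, -0.11279312]), 'qd': array([-0.00112511, -0.00229704,  0.00105143, -0.00212008,  0.00022726,
        0.00312496,  0.00041009]), 'joint_efforts': array([ 2.89944481e-03, -9.28494000e+01,  1.98385052e+00, -3.70530117e+01,
        1.81447109e-02,  5.53373160e-03,  3.99466956e-05]), 'position': array([0.20352483, 0.59061355, 0.23079   ]), 'tool_rot': array([-3.14058234e+00,  9.96202915e-05,  2.80980536e+00]), 'force': array([-0.13773705, -0.06200626, -0.15104769]), 'moment': array([-0.03678868,  0.04255088,  0.00426946]), 'grip_width': 0.08546603491782363}
```

View pics/scene0.png

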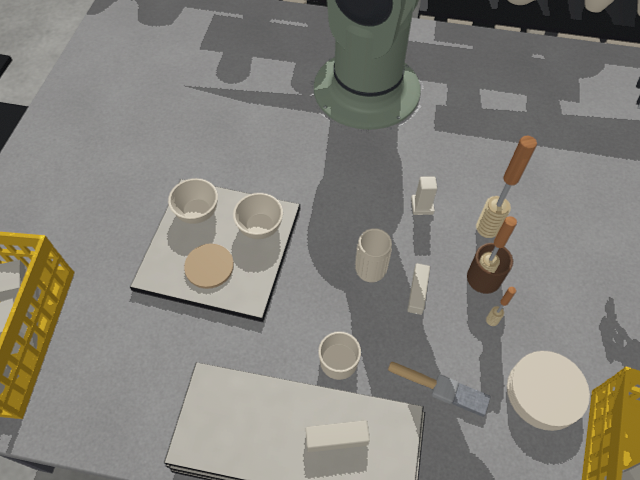

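View pics/top0.png

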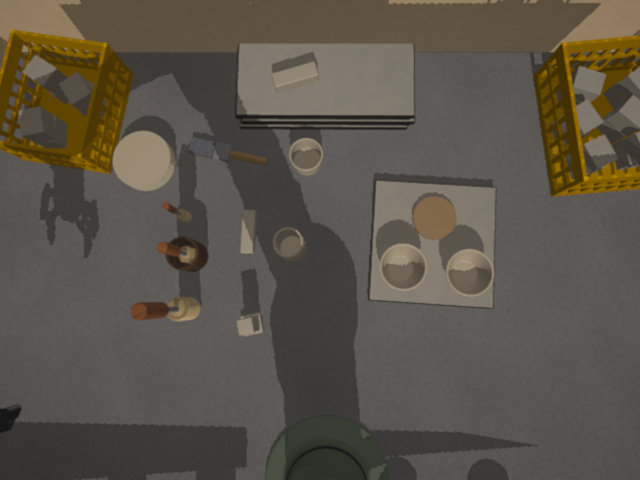

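Both views show three brushes: the big one stands on the bench at scene (508,185) and top (165,310). The middle one is in the dark crock at scene (498,245) and top (175,252). The small one is at scene (502,306) and top (177,212). I choose the middle one in the crock. The tall beaker is at scene (373,255) and top (289,243), and the setter disc at scene (209,265) and top (434,218). Next is a close crop and a first measurement.

```bash
cat > h.py <<'E'
import numpy as np, cv2
from scipy.spatial.transform import Rotation as Ro
from workcell import bot, eyes
def ray(p,u,v):
    d=Ro.from_euler('xyz',p['attitude']).apply([(u-p['cx'])/p['fx'],-(v-p['cy'])/p['fy'],-1.])
    return np.array(p['origin']),d
def plane(p,u,v,z):
    o,d=ray(p,u,v); return o+d*(z-o[2])/d[2]
def proj(p,X):
    c=Ro.from_euler('xyz',p['attitude']).inv().apply(np.array(X)-p['origin'])
    return p['cx']-p['fx']*c[0]/c[2], p['cy']+p['fy']*c[1]/c[2]
def tri(pa,a,pb,b):
    o1,d1=ray(pa,*a);o2,d2=ray(pb,*b)
    s=np.linalg.lstsq(np.c_[d1,-d2],o2-o1,rcond=None)[0]
    A,B=o1+s[0]*d1,o2+s[1]*d2
    return (A+B)/2,np.linalg.norm(A-B)
def blob(img,lo,hi,box):
    x0,y0,x1,y1=box
    m=cv2.inRange(cv2.cvtColor(img,cv2.COLOR_BGR2HSV),lo,hi)
    k=np.zeros_like(m);k[y0:y1,x0:x1]=m[y0:y1,x0:x1]
    n,l,s,c=cv2.connectedComponentsWithStats(k)
    i=1+np.argmax(s[1:,4]); return (l==i).astype(np.uint8),c[i],s[i]
E
python3 - <<'E'
from h import *
s=cv2.imread('pics/scene0.png');t=cv2.imread('pics/top0.png')
a=cv2.resize(s[190:330,340:530],None,fx=4,fy=4,interpolation=cv2.INTER_CUBIC)[:, :]
b=cv2.resize(t[190:330,120:320],None,fx=4,fy=4,interpolation=cv2.INTER_CUBIC)
c=np.vstack([a[:, :760],b[:, :760]]); cv2.imwrite('pics/crop0.png',cv2.resize(c,None,fx=.53,fy=.53))
hs=lambda im,x,y:cv2.cvtColor(im,cv2.COLOR_BGR2HSV)[y,x]
print('handle',hs(s,506,232),hs(t,167,248),'crock',hs(s,490,283),hs(t,200,250),hs(t,180,240),'set',hs(s,209,265),hs(t,434,218),'beaker',hs(s,372,268),hs(t,291,232),'bench',hs(s,430,300),hs(t,340,150),'shadowbench',hs(s,340,250),hs(t,310,300))
ps,pt=eyes.camera_params('scene'),eyes.camera_params('top')
print('setter',[ (c:=blob(im,(8,70,90),(22,190,255),bx)[1], plane(p,*c,.03)) for im,p,bx in((s,ps,(175,235,245,300)),(t,pt,(405,190,462,245)))])
h=[blob(im,(3,120,50),(14,255,255),bx) for im,bx in((s,(490,205,525,255)),(t,(150,235,190,262)))]
print([(x[1],x[2]) for x in h],tri(ps,h[0][1],pt,h[1][1]))
E
```

```text
handle [ 13 143 123] [ 12 160  94] crock [ 11 116  68] [10 91 42] [12 87 38] set [ 18  73 181] [ 16 106 128] beaker [ 20  35 152] [19 56 73] bench [ 45   3 146] [17 19 95] shadowbench [  0   0 101] [10 12 63]
setter [(array([208.45748503, 265.61736527]), array([ 0.58380512, -0.23769674,  0.03      ])), (array([434.19318926, 217.49312377]), array([ 0.58261065, -0.23879145,  0.03      ]))]
[(array([504.37165775, 232.11229947]), array([492, 217,  24,  35, 374], dtype=int32)), (array([168.38589212, 248.91286307]), array([157, 242,  23,  15, 241], dtype=int32))] (array([0.48737076, 0.31511185, 0.18134853]), np.float64(0.0005411904630068131))
```

View pics/crop0.png

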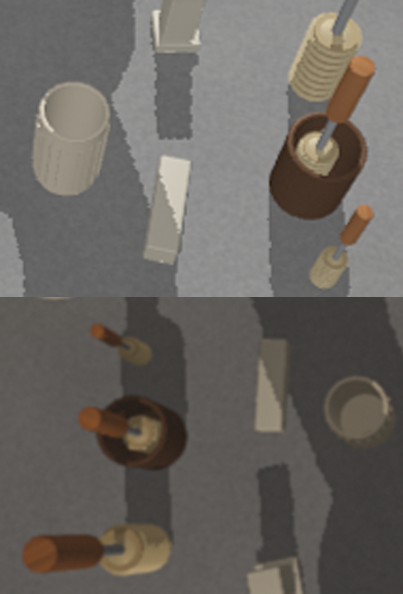

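The crop confirms it: the middle-sized brush stands in the dark crock, whose rim centre is at about scene (493,259) and top (187,254). The beaker's rim centre is at about scene (375,242) and top (288,242).

```bash
python3 - <<'E'
from h import *
s=cv2.imread('pics/scene0.png');t=cv2.imread('pics/top0.png')
ps,pt=eyes.camera_params('scene'),eyes.camera_params('top')
print('rim pts beaker',plane(ps,374.9,241.9,.11),plane(pt,288.4,241.9,.11),'crock',plane(ps,492.8,259.3,.085),plane(pt,186.5,254.2,.085))
for n,im,p,bx,lo,hi in(('crock',s,ps,(455,235,525,300),(5,75,15),(15,160,90)),('crock',t,pt,(160,230,215,280),(5,75,15),(15,160,90)),('beaker',s,ps,(345,220,400,290),(14,22,40),(26,90,255)),('beaker',t,pt,(265,220,310,268),(14,38,30),(26,120,255))):
    m,c,st=blob(im,lo,hi,bx); hull=cv2.convexHull(cv2.findNonZero(m)); M=cv2.moments(hull); q=(M['m10']/M['m00'],M['m01']/M['m00'])
    # silhouette centroid ~ axis mid height
    H={'crock':.0425,'beaker':.055}[n]; print(n,st,q,plane(p,*q,H))
for n,bs,bt in(('big',(495,130,540,190),(125,295,165,325)),('small',(500,285,518,308),(158,198,180,218))):
    a=blob(s,(3,120,50),(14,255,255),bs);b=blob(t,(3,120,50),(14,255,255),bt);print(n,tri(ps,a[1],pt,b[1]))
E
```

```text
rim pts beaker [0.51046499 0.08767289 0.11      ] [0.51278914 0.08532284 0.11      ] crock [0.49015975 0.31879614 0.085     ] [0.48617507 0.30950352 0.085     ]
crock [ 467  248   44   45 1030] (488.5942334739803, 269.88279418659164) [0.49073671 0.32128252 0.0425    ]
crock [165 237  43  34 815] (185.35291479820629, 253.77085201793722) [0.49102566 0.32573093 0.0425    ]
beaker [ 355  228   37   54 1590] (372.78973209520757, 254.53314121037465) [0.50775752 0.08753233 0.055     ]
beaker [273 227  34  35 893] (289.32773595830923, 243.98513800424627) [0.51477299 0.08876694 0.055     ]
big (array([0.36834158, 0.32244929, 0.24580479]), np.float64(0.002738653232118157))
small (array([0.58225344, 0.34033336, 0.12155576]), np.float64(0.000633578835297795))
```

```bash
python3 -m jog '[{"delta_pos":[30,-30,50],"spin":0.12,"claw":0},{"delta_pos":[50,-50,100],"spin":0.24,"claw":0},{"delta_pos":[80,-80,130],"spin":0.33,"claw":0},{"delta_pos":[110,-110,130],"spin":0.33,"claw":0},{"delta_pos":[145,-145,130],"spin":0.33,"claw":0},{"delta_pos":[180,-180,130],"spin":0.33,"claw":0},{"delta_pos":[215,-215,130],"spin":0.33,"claw":0},{"delta_pos":[250,-245,130],"spin":0.33,"claw":0}]' 40
python3 -m jog '[{"delta_pos":[33,-31,0],"spin":0,"claw":0},{"delta_pos":[33,-31,0],"spin":0,"claw":0},{"delta_pos":[33,-31,0],"spin":0,"claw":0},{"delta_pos":[33,-31,0],"spin":0,"claw":0}]'
python3 - <<'E'
from h import *
p=eyes.camera_params('wrist'); w=eyes.grab_frame('wrist'); cv2.imwrite('pics/w1.png',w); print(p, bot.observe()['position'],bot.observe()['tool_rot'])
print('pred handle top',proj(p,(.487,.315,.218)),'crock rim',proj(p,(.488,.316,.085)))
E
```

```text
clock: 0.9
position: [0.4501, 0.3476, 0.3609]
tool_rot: [-3.141, 0.0, 3.14]
force: [0.5, 0.8, 1.0]
grip_width: 0.0852
clock: 1.3
position: [0.4824, 0.3174, 0.3607]
tool_rot: [-3.141, -0.001, 3.141]
force: [-0.2, 0.3, 1.0]
grip_width: 0.0852
{'fx': 366.28467838663516, 'fy': 366.28467838663516, 'cx': 317.22694602609215, 'cy': 231.96753038217835, 'origin': array([0.41555298, 0.31753716, 0.50358448]), 'attitude': array([-2.59941966e-01,  3.37967467e-04,  1.57064798e+00])} [0.48226403 0.31760664 0.36075223] [-3.14075249e+00 -4.78043597e-04  3.14154760e+00]
pred handle top (np.float64(314.2030890747235), np.float64(226.5479521068757)) crock rim (np.float64(316.0281006437338), np.float64(199.44311447467413))
```

View pics/w1.png

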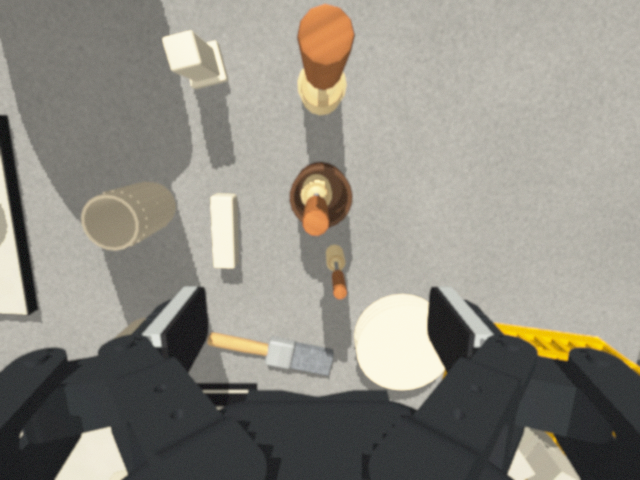

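```bash
python3 - <<'E'
from h import *
w=cv2.imread('pics/w1.png'); p=eyes.camera_params('wrist'); print(bot.observe()['qpos'])
m,c,st=blob(w,(3,140,90),(14,255,255),(295,195,340,245)); print(c,st)
print('top face',plane(p,316,222,.218),'crock rim',plane(p,320.5,194.5,.085),'beaker rim',plane(p,110.5,221,.11))
m,c,st=blob(w,(3,70,15),(15,255,110),(280,150,360,240)); print('crock',c,st)
E
```

```text
[-0.70713625  0.3368246   0.02999212  1.55330044 -0.01006249  1.25252259
  0.89508066]
[315.45609756 216.00731707] [302 197  28  38 820]
top face [0.48315597 0.31667026 0.218     ] crock rim [0.48216939 0.32138372 0.085     ] beaker rim [0.50774588 0.08950399 0.11      ]
crock [326.85179153 194.18403909] [ 293  162   56   65 1228]
```

```bash
python3 -m jog '[{"delta_pos":[3,-1.5,0],"spin":-0.14,"claw":0},{"delta_pos":[3,-1.5,0],"spin":-0.28,"claw":0},{"delta_pos":[3,-1.5,0],"spin":-0.42,"claw":0},{"delta_pos":[3,-1.5,0],"spin":-0.56,"claw":0},{"delta_pos":[3,-1.5,0],"spin":-0.7,"claw":0},{"delta_pos":[3,-1.5,0],"spin":-0.84,"claw":0},{"delta_pos":[3,-1.5,-20],"spin":-0.98,"claw":0},{"delta_pos":[3,-1.5,-40],"spin":-1.12,"claw":0}]'
python3 -m jog '[{"delta_pos":[0,0,-20],"spin":-0.14,"claw":0},{"delta_pos":[0,0,-40],"spin":-0.28,"claw":0},{"delta_pos":[0,0,-60],"spin":-0.42,"claw":0},{"delta_pos":[0,0,-60],"spin":-0.45,"claw":0}]'
python3 - <<'E'
from h import *
p=eyes.camera_params('wrist'); w=eyes.grab_frame('wrist'); cv2.imwrite('pics/w2.png',w); o=bot.observe();print(p, o['position'],o['tool_rot'],o['qpos'])
m,c,st=blob(w,(3,140,90),(14,255,255),(250,150,390,400)); print(c,st)
print('pred top',proj(p,(.485,.316,.218)),proj(p,(.485,.316,.138)))
E
```

```text
clock: 2.15
position: [0.4846, 0.3173, 0.3206]
tool_rot: [3.141, -0.001, 2.018]
force: [-0.2, -0.0, -1.6]
grip_width: 0.0855
clock: 2.55
position: [0.4828, 0.3178, 0.2585]
tool_rot: [-3.139, 0.001, 1.566]
force: [0.4, 0.2, 0.8]
grip_width: 0.0856
{'fx': 366.28467838663516, 'fy': 366.28467838663516, 'cx': 317.22694602609215, 'cy': 231.96753038217835, 'origin': array([0.48172909, 0.38309573, 0.40125283]), 'attitude': array([-0.26178902,  0.00322044, -0.00406961])} [0.48353553 0.3179922  0.2600491 ] [-3.14031152e+00  1.25498750e-04  1.56820889e+00] [-0.91319356  0.43500798  0.32070164  1.70489696 -0.15653628  1.02792901
 -0.54169179]
[323.58714653 249.73984576] [ 306  216   37   65 1945]
pred top (np.float64(325.0179494290144), np.float64(264.70649013410724)) (np.float64(323.14897777768124), np.float64(227.47364368789758))
```

View pics/w2.png

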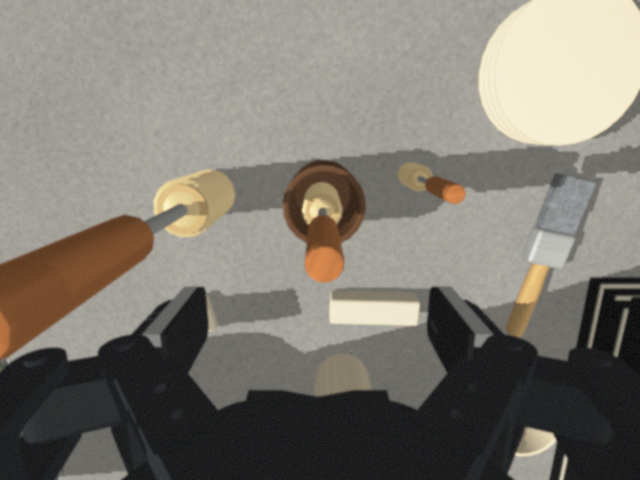

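Wrist view: the handle's top face is at (325,263), as predicted, the crock rim centre is at (325,202), and the big brush is clear to the left. Now to descend and grip.

```bash
python3 -c "
from h import *
p=eyes.camera_params('wrist');print('crock',plane(p,324.5,202,.085),'brush',plane(p,325,263,.218))"
python3 -m jog '[{"delta_pos":[2,-2,-30],"spin":0,"claw":0},{"delta_pos":[2,-2,-60],"spin":0,"claw":0},{"delta_pos":[2,-2,-90],"spin":0,"claw":0},{"delta_pos":[2,-2,-95],"spin":0,"claw":0.3},{"delta_pos":[2,-2,-95],"spin":0,"claw":1},{"delta_pos":[2,-2,-95],"spin":0,"claw":1},{"delta_pos":[2,-2,-95],"spin":0,"claw":1},{"delta_pos":[2,-2,-95],"spin":0,"claw":1}]' 40
python3 -m jog '[{"delta_pos":[0,0,0],"spin":0,"claw":1},{"delta_pos":[0,0,0],"spin":0,"claw":1},{"delta_pos":[0,0,0],"spin":0,"claw":1}]'
```

```text
crock [0.48780829 0.32561351 0.085     ] brush [0.4857868  0.31665441 0.218     ]
clock: 3.4
position: [0.4862, 0.3165, 0.1666]
tool_rot: [3.141, -0.002, 1.569]
force: [-0.1, 0.2, 8.2]
grip_width: 0.0209
clock: 3.7
position: [0.4862, 0.3166, 0.1668]
tool_rot: [3.141, -0.002, 1.569]
force: [0.1, -0.4, -1.6]
grip_width: 0.0204
```

```bash
python3 -m jog '[{"delta_pos":[0,0,40],"spin":0,"claw":1},{"delta_pos":[0,0,80],"spin":0,"claw":1},{"delta_pos":[0,0,120],"spin":0,"claw":1},{"delta_pos":[0,0,140],"spin":0,"claw":1},{"delta_pos":[5,-40,140],"spin":0,"claw":1},{"delta_pos":[10,-80,140],"spin":0,"claw":1},{"delta_pos":[15,-120,140],"spin":0,"claw":1},{"delta_pos":[20,-160,140],"spin":0,"claw":1}]'
python3 -m jog '[{"delta_pos":[2,-30,0],"spin":0,"claw":1},{"delta_pos":[4,-55,0],"spin":0,"claw":1},{"delta_pos":[4,-68,0],"spin":0,"claw":1},{"delta_pos":[4,-68,0],"spin":0,"claw":1},{"delta_pos":[4,-68,0],"spin":0,"claw":1}]'
python3 - <<'E'
from h import *
o=bot.observe();print(o['position'],o['tool_rot'],o['force'])
X=o['position']; im=[]
for n in('scene','top'):
    p=eyes.camera_params(n);f=eyes.grab_frame(n);cv2.imwrite(f'pics/{n}1.png',f)
    u,v=map(int,proj(p,(.511,.0875,.1))); print(n,'tip',proj(p,X-[0,0,.159]),'rim',proj(p,(.511,.0875,.11)),u,v)
    im.append(cv2.resize(f[v-60:v+60,u-60:u+60],(400,400),interpolation=cv2.INTER_CUBIC))
cv2.imwrite('pics/c1.png',np.hstack(im))
E
```

```text
clock: 4.5
position: [0.5061, 0.155, 0.3069]
tool_rot: [3.141, -0.002, 1.569]
force: [1.2, -0.2, -0.5]
grip_width: 0.0211
clock: 5.0
position: [0.51, 0.088, 0.3068]
tool_rot: [3.141, -0.002, 1.57]
force: [-0.9, 0.7, -1.1]
grip_width: 0.0212
[0.51000721 0.08801245 0.30681446] [ 3.14105724e+00 -2.16029929e-03  1.56981784e+00] [-0.92595491  0.68541021 -1.07705612]
scene tip (np.float64(376.76650836541836), np.float64(231.53849549852896)) rim (np.float64(374.77126683269466), np.float64(242.1197917584978)) 374 244
top tip (np.float64(285.2097472216256), np.float64(240.9902664069221)) rim (np.float64(287.35392722032543), np.float64(242.7263133274449)) 287 243
```

View pics/c1.png

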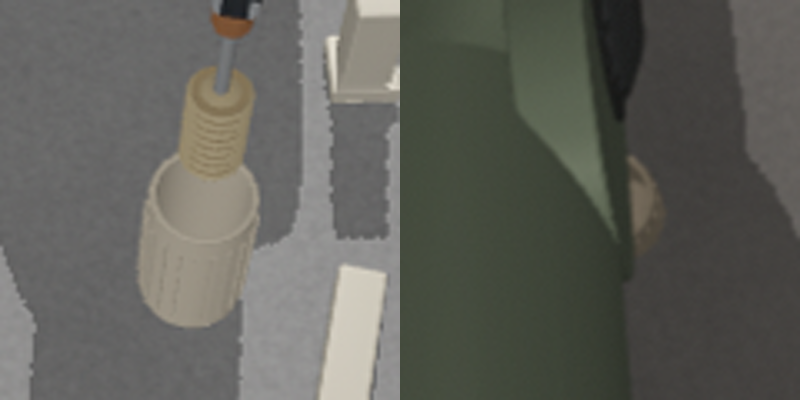

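Scene crop: the bristle head hangs centred over the beaker's mouth, with the tip near crop (211,158). First stroke down, watching the force.

```bash
python3 -m jog '[{"delta_pos":[1,0,-30],"spin":0,"claw":1},{"delta_pos":[1,0,-50],"spin":0,"claw":1},{"delta_pos":[1,0,-70],"spin":0,"claw":1},{"delta_pos":[1,0,-90],"spin":0,"claw":1},{"delta_pos":[1,0,-110],"spin":0,"claw":1},{"delta_pos":[1,0,-125],"spin":0,"claw":1},{"delta_pos":[1,0,-134],"spin":0,"claw":1},{"delta_pos":[1,0,-134],"spin":0,"claw":1}]'
python3 - <<'E'
from h import *
o=bot.observe();X=o['position'];print(X,o['force'])
p=eyes.camera_params('scene');f=eyes.grab_frame('scene');cv2.imwrite('pics/scene2.png',f)
m,c,st=blob(f,(14,22,40),(26,90,255),(345,220,400,290));print(c,st,'before: 355 228 37 54')
E
```

```text
clock: 5.9
position: [0.5105, 0.089, 0.1719]
tool_rot: [-3.14, -0.002, 1.572]
force: [-0.0, -0.6, -0.1]
grip_width: 0.0211
[0.51050262 0.08896637 0.17187342] [-0.018718   -0.61514657 -0.13467732]
[372.4859877  256.16404648] [ 355  229   37   53 1463] before: 355 228 37 54
```

```bash
python3 -m jog '[{"delta_pos":[0,-1,35],"spin":0,"claw":1},{"delta_pos":[0,-1,78],"spin":0,"claw":1},{"delta_pos":[0,-1,80],"spin":0,"claw":1},{"delta_pos":[0,-1,80],"spin":0,"claw":1},{"delta_pos":[0,-1,40],"spin":0,"claw":1},{"delta_pos":[0,-1,5],"spin":0,"claw":1},{"delta_pos":[0,-1,-2],"spin":0,"claw":1},{"delta_pos":[0,-1,-2],"spin":0,"claw":1}]'
python3 -m jog '[{"delta_pos":[0,0,35],"spin":0,"claw":1},{"delta_pos":[0,0,78],"spin":0,"claw":1},{"delta_pos":[0,0,82],"spin":0,"claw":1},{"delta_pos":[0,0,82],"spin":0,"claw":1},{"delta_pos":[0,0,40],"spin":0,"claw":1},{"delta_pos":[0,0,5],"spin":0,"claw":1},{"delta_pos":[0,0,0],"spin":0,"claw":1},{"delta_pos":[0,0,0],"spin":0,"claw":1}]'
```

```text
clock: 6.75
position: [0.5103, 0.0876, 0.17]
tool_rot: [-3.139, -0.001, 1.571]
force: [0.3, 0.4, -0.3]
grip_width: 0.0212
clock: 7.55
position: [0.51, 0.0873, 0.1698]
tool_rot: [-3.137, 0.0, 1.571]
force: [-0.2, -0.2, -0.0]
grip_width: 0.0207
```

```bash
python3 -m jog '[{"delta_pos":[0,0,35],"spin":0,"claw":1},{"delta_pos":[0,0,78],"spin":0,"claw":1},{"delta_pos":[0,0,82],"spin":0,"claw":1},{"delta_pos":[0,0,82],"spin":0,"claw":1},{"delta_pos":[0,0,40],"spin":0,"claw":1},{"delta_pos":[0,0,5],"spin":0,"claw":1},{"delta_pos":[0,0,0],"spin":0,"claw":1},{"delta_pos":[0,0,0],"spin":0,"claw":1}]'
python3 -m jog '[{"delta_pos":[0,0,40],"spin":0,"claw":1},{"delta_pos":[0,0,80],"spin":0,"claw":1},{"delta_pos":[0,0,120],"spin":0,"claw":1},{"delta_pos":[0,0,137],"spin":0,"claw":1},{"delta_pos":[0,0,137],"spin":0,"claw":1},{"delta_pos":[-5,40,137],"spin":0,"claw":1},{"delta_pos":[-10,80,137],"spin":0,"claw":1},{"delta_pos":[-15,120,137],"spin":0,"claw":1}]'
```

```text
clock: 8.35
position: [0.5097, 0.087, 0.1697]
tool_rot: [-3.136, 0.001, 1.571]
force: [0.5, -0.7, 0.8]
grip_width: 0.021
clock: 9.15
position: [0.4943, 0.2081, 0.3073]
tool_rot: [-3.136, 0.001, 1.57]
force: [0.7, -0.9, -0.4]
grip_width: 0.021
```

```bash
python3 -m jog '[{"delta_pos":[-3,40,0],"spin":0,"claw":1},{"delta_pos":[-5,80,0],"spin":0,"claw":1},{"delta_pos":[-7,105,0],"spin":0,"claw":1},{"delta_pos":[-7,111,0],"spin":0,"claw":1},{"delta_pos":[-7,111,0],"spin":0,"claw":1},{"delta_pos":[-7,111,-25],"spin":0,"claw":1},{"delta_pos":[-7,111,-45],"spin":0,"claw":1},{"delta_pos":[-7,111,-45],"spin":0,"claw":1}]'
python3 - <<'E'
from h import *
o=bot.observe();X=o['position'];print(X,o['tool_rot'],o['force'])
im=[]
for n in('scene','top'):
    p=eyes.camera_params(n);f=eyes.grab_frame(n)
    u,v=map(int,proj(p,(.487,.319,.1))); print(n,'tip',proj(p,X-[0,0,.159]))
    im.append(cv2.resize(f[v-60:v+60,u-60:u+60],(400,400),interpolation=cv2.INTER_CUBIC))
cv2.imwrite('pics/c2.png',np.hstack(im))
E
```

```text
clock: 9.95
position: [0.4868, 0.317, 0.2606]
tool_rot: [-3.134, 0.003, 1.568]
force: [0.8, 0.7, 1.0]
grip_width: 0.0206
[0.48678559 0.31702719 0.2605654 ] [-3.13360024  0.00317197  1.56794387] [0.7639204  0.74535195 0.95186462]
scene tip (np.float64(494.15845936906743), np.float64(253.51642665443495))
top tip (np.float64(180.62429006788906), np.float64(253.1326833626602))
```

View pics/c2.png

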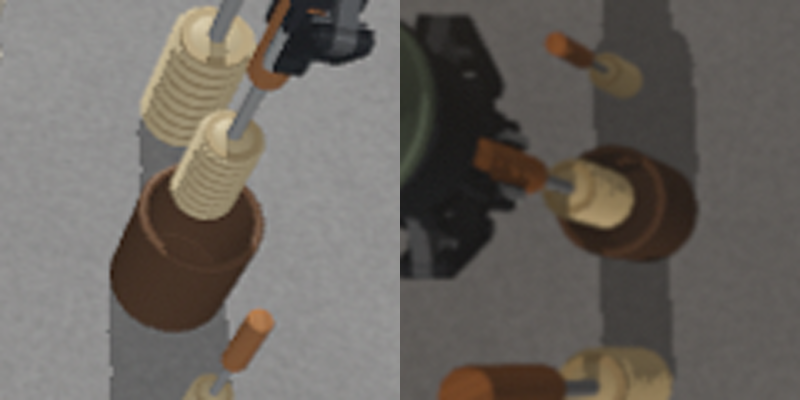

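The brush hangs over the crock mouth (rim centre at crop (202,222), tip near (204,200)), so I'm lowering it.

```bash
python3 -m jog '[{"delta_pos":[0,1,-25],"spin":0,"claw":1},{"delta_pos":[0,1,-50],"spin":0,"claw":1},{"delta_pos":[0,1,-75],"spin":0,"claw":1},{"delta_pos":[0,1,-86],"spin":0,"claw":1},{"delta_pos":[0,1,-91],"spin":0,"claw":1},{"delta_pos":[0,1,-93],"spin":0,"claw":1},{"delta_pos":[0,1,-93],"spin":0,"claw":1},{"delta_pos":[0,1,-93],"spin":0,"claw":1}]'
```

```text
clock: 10.85
position: [0.4882, 0.3193, 0.171]
tool_rot: [-3.137, -0.0, 1.568]
force: [0.4, -0.4, 0.0]
grip_width: 0.0209
```

```bash
python3 -m jog '[{"delta_pos":[0,0,-3],"spin":0,"claw":1},{"delta_pos":[0,0,-5],"spin":0,"claw":1},{"delta_pos":[0,0,-5],"spin":0,"claw":1},{"delta_pos":[0,0,-5],"spin":0,"claw":1}]'
python3 -m jog '[{"delta_pos":[0,0,0],"spin":0,"claw":0.7},{"delta_pos":[0,0,0],"spin":0,"claw":0.5},{"delta_pos":[0,0,0],"spin":0,"claw":0.3},{"delta_pos":[0,0,0],"spin":0,"claw":0},{"delta_pos":[0,0,0],"spin":0,"claw":0},{"delta_pos":[0,0,0],"spin":0,"claw":0}]'
```

```text
clock: 11.25
position: [0.4885, 0.3196, 0.1666]
tool_rot: [-3.138, -0.001, 1.568]
force: [-0.8, -0.8, 8.0]
grip_width: 0.0212
clock: 11.85
position: [0.4886, 0.3196, 0.1666]
tool_rot: [-3.138, -0.001, 1.568]
force: [0.0, -0.1, 1.0]
grip_width: 0.0854
```

```bash
python3 -m jog '[{"delta_pos":[0,0,30],"spin":0,"claw":0},{"delta_pos":[0,0,75],"spin":0,"claw":0},{"delta_pos":[0,0,115],"spin":0,"claw":0},{"delta_pos":[5,-45,115],"spin":0,"claw":0},{"delta_pos":[10,-90,115],"spin":0,"claw":0},{"delta_pos":[15,-135,115],"spin":0,"claw":0},{"delta_pos":[20,-180,115],"spin":0,"claw":0},{"delta_pos":[21,-215,115],"spin":0,"claw":0}]'
python3 -m jog '[{"delta_pos":[0,-17,-15],"spin":0,"claw":0},{"delta_pos":[0,-17,-30],"spin":0,"claw":0},{"delta_pos":[0,-17,-30],"spin":0,"claw":0}]'
python3 - <<'E'
from h import *
o=bot.observe();X=o['position'];print(X,o['tool_rot'],o['force'])
p=eyes.camera_params('wrist');w=eyes.grab_frame('wrist');cv2.imwrite('pics/w3.png',w)
s=eyes.grab_frame('scene');cv2.imwrite('pics/scene3.png',s)
print('pred rim',proj(p,(.51,.0875,.11)))
m,c,st=blob(s,(14,22,40),(26,90,255),(345,220,400,290));print(c,st)
cv2.imwrite('pics/c3.png',np.hstack([cv2.resize(w,(480,360)),cv2.resize(s[200:320,420:540],(360,360))[:, :320]]))
E
```

```text
clock: 12.65
position: [0.5097, 0.1018, 0.2818]
tool_rot: [-3.139, -0.001, 1.567]
force: [0.6, 0.4, -0.3]
grip_width: 0.0855
clock: 12.95
position: [0.5089, 0.0842, 0.2506]
tool_rot: [-3.137, -0.0, 1.566]
force: [0.0, 0.5, 0.6]
grip_width: 0.0853
[0.50894277 0.08417191 0.25064472] [-3.13660170e+00 -7.41895164e-05  1.56551161e+00] [0.01919805 0.48105586 0.61892816]
pred rim (np.float64(321.8259637738941), np.float64(215.19034659677587))
[372.73564669 254.59305994] [ 355  228   37   54 1585]
```

View pics/c3.png

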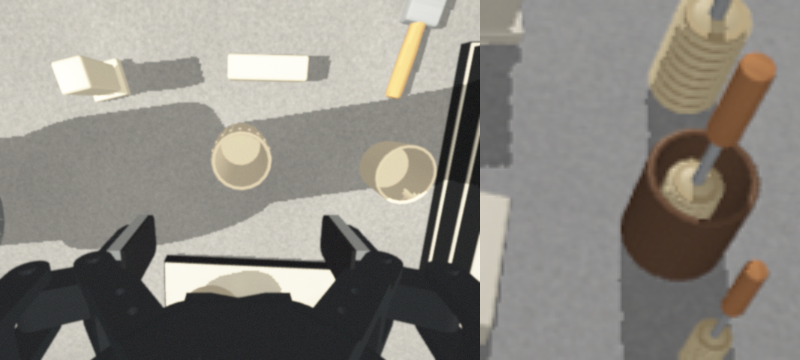

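Beaker unmoved (rim centre at wrist (321,212)), and the brush stands back in the crock. Now descending onto the beaker.

```bash
python3 -m jog '[{"delta_pos":[1,4,-40],"spin":0,"claw":0},{"delta_pos":[1,4,-80],"spin":0,"claw":0},{"delta_pos":[1,4,-115],"spin":0,"claw":0},{"delta_pos":[1,4,-140],"spin":0,"claw":0},{"delta_pos":[1,4,-165],"spin":0,"claw":0},{"delta_pos":[1,4,-185],"spin":0,"claw":0},{"delta_pos":[1,4,-195],"spin":0,"claw":0},{"delta_pos":[1,4,-195],"spin":0,"claw":0}]'
```

```text
clock: 13.85
position: [0.5106, 0.0895, 0.0567]
tool_rot: [-3.137, -0.001, 1.568]
force: [0.8, -0.1, 1.5]
grip_width: 0.0853
```

```bash
python3 -m jog '[{"delta_pos":[0,-1,-2],"spin":0,"claw":0.1},{"delta_pos":[0,-1,-2],"spin":0,"claw":0.2},{"delta_pos":[0,-1,-2],"spin":0,"claw":0.3},{"delta_pos":[0,-1,-2],"spin":0,"claw":0.5},{"delta_pos":[0,-1,-2],"spin":0,"claw":0.7},{"delta_pos":[0,-1,-2],"spin":0,"claw":1},{"delta_pos":[0,-1,-2],"spin":0,"claw":1},{"delta_pos":[0,-1,-2],"spin":0,"claw":1}]' 40
python3 -m jog '[{"delta_pos":[0,0,10],"spin":0,"claw":1},{"delta_pos":[0,0,30],"spin":0,"claw":1},{"delta_pos":[0,0,60],"spin":0,"claw":1},{"delta_pos":[0,0,90],"spin":0,"claw":1},{"delta_pos":[0,0,120],"spin":0,"claw":1},{"delta_pos":[0,0,120],"spin":0,"claw":1}]'
python3 - <<'E'
from h import *
o=bot.observe();X=o['position'];print(X,o['tool_rot'],o['force'])
p=eyes.camera_params('wrist');w=eyes.grab_frame('wrist')
s=eyes.grab_frame('scene')
cv2.imwrite('pics/c4.png',np.hstack([cv2.resize(w,(440,330)),cv2.resize(s[130:300,300:470],(330,330))]))
E
```

```text
clock: 14.65
position: [0.5112, 0.0887, 0.0558]
tool_rot: [-3.139, -0.001, 1.568]
force: [0.5, 0.3, 7.1]
grip_width: 0.0646
clock: 15.25
position: [0.5129, 0.0889, 0.18]
tool_rot: [3.139, -0.003, 1.567]
force: [0.1, 0.7, -3.5]
grip_width: 0.0642
[0.51286434 0.08892578 0.18004183] [ 3.13853921 -0.00329847  1.56725156] [ 0.09881413  0.68633381 -3.53660432]
```

View pics/c4.png

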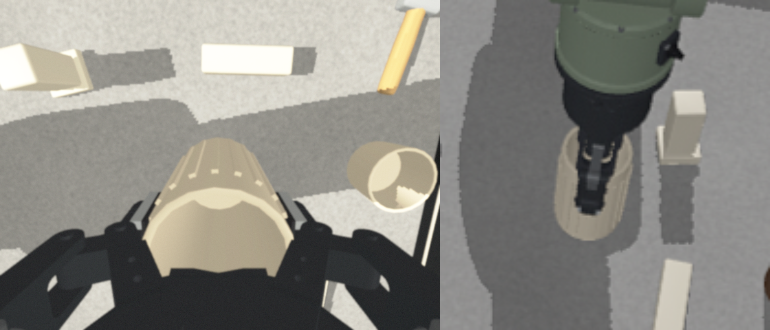

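The beaker is gripped squarely and hangs upright (wrist crop centre (218,240)). Carrying it to the setter now.

```bash
python3 -m jog '[{"delta_pos":[4,-20,10],"spin":0,"claw":1},{"delta_pos":[12,-60,20],"spin":0,"claw":1},{"delta_pos":[21,-100,20],"spin":0,"claw":1},{"delta_pos":[30,-140,20],"spin":0,"claw":1},{"delta_pos":[39,-180,20],"spin":0,"claw":1},{"delta_pos":[47,-220,20],"spin":0,"claw":1},{"delta_pos":[56,-260,20],"spin":0,"claw":1},{"delta_pos":[64,-300,20],"spin":0,"claw":1}]'
python3 -m jog '[{"delta_pos":[5,-20,0],"spin":0,"claw":1},{"delta_pos":[6,-27,0],"spin":0,"claw":1},{"delta_pos":[6,-27,0],"spin":0,"claw":1},{"delta_pos":[6,-27,0],"spin":0,"claw":1}]'
python3 - <<'E'
from h import *
o=bot.observe();X=o['position'];print(X,o['tool_rot'],o['force'])
p=eyes.camera_params('scene');s=eyes.grab_frame('scene');cv2.imwrite('pics/scene5.png',s)
E
```

```text
clock: 16.15
position: [0.5749, -0.2125, 0.1956]
tool_rot: [-3.139, -0.003, 1.568]
force: [1.2, 0.2, -2.2]
grip_width: 0.0645
clock: 16.55
position: [0.5807, -0.2382, 0.195]
tool_rot: [-3.138, -0.004, 1.569]
force: [-0.4, 1.0, -3.4]
grip_width: 0.0639
[ 0.58071052 -0.23817064  0.19499253] [-3.13770422 -0.00362203  1.56871558] [-0.38152731  1.00368242 -3.36637154]
```

```bash
python3 -m jog '[{"delta_pos":[2.5,0,-25],"spin":0,"claw":1},{"delta_pos":[2.5,0,-50],"spin":0,"claw":1},{"delta_pos":[2.5,0,-75],"spin":0,"claw":1},{"delta_pos":[2.5,0,-90],"spin":0,"claw":1},{"delta_pos":[2.5,0,-97],"spin":0,"claw":1},{"delta_pos":[2.5,0,-101],"spin":0,"claw":1},{"delta_pos":[2.5,0,-104],"spin":0,"claw":1},{"delta_pos":[2.5,0,-104],"spin":0,"claw":1}]'
python3 - <<'E'
from h import *
o=bot.observe();print(o['position'],o['force'])
s=eyes.grab_frame('scene')
cv2.imwrite('pics/c5.png',cv2.resize(s[170:330,120:320],None,fx=3,fy=3,interpolation=cv2.INTER_CUBIC))
E
```

```text
clock: 17.4
position: [0.5837, -0.2379, 0.0917]
tool_rot: [-3.139, -0.003, 1.569]
force: [1.2, -0.2, -2.2]
grip_width: 0.0644
[ 0.58365497 -0.23793776  0.09166837] [ 1.20437054 -0.15516481 -2.18190741]
```

View pics/c5.png

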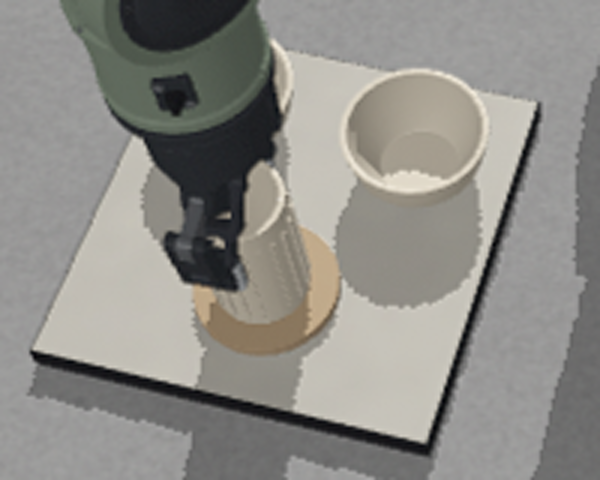

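The beaker is just above the disc and centred (base at crop (265,305) on a disc centred at about (266,290)). I'll lower the last 6 mm slowly and let go.

```bash
python3 -m jog '[{"delta_pos":[0,0,-2],"spin":0,"claw":1},{"delta_pos":[0,0,-4],"spin":0,"claw":1},{"delta_pos":[0,0,-5.5],"spin":0,"claw":1},{"delta_pos":[0,0,-6.5],"spin":0,"claw":1},{"delta_pos":[0,0,-6.5],"spin":0,"claw":1},{"delta_pos":[0,0,-6.5],"spin":0,"claw":1}]'
```

```text
clock: 18.05
position: [0.5838, -0.2379, 0.0859]
tool_rot: [-3.139, -0.004, 1.569]
force: [-2.0, 2.7, 7.5]
grip_width: 0.0641
```

```bash
python3 -m jog '[{"delta_pos":[0,0,0],"spin":0,"claw":0.2},{"delta_pos":[0,0,0],"spin":0,"claw":0.1},{"delta_pos":[0,0,0],"spin":0,"claw":0},{"delta_pos":[0,0,0],"spin":0,"claw":0},{"delta_pos":[0,0,0],"spin":0,"claw":0}]'
python3 -m jog '[{"delta_pos":[0,0,15],"spin":0,"claw":0},{"delta_pos":[0,0,40],"spin":0,"claw":0},{"delta_pos":[0,0,75],"spin":0,"claw":0},{"delta_pos":[0,0,115],"spin":0,"claw":0},{"delta_pos":[0,40,150],"spin":0,"claw":0},{"delta_pos":[0,80,150],"spin":0,"claw":0},{"delta_pos":[0,120,150],"spin":0,"claw":0},{"delta_pos":[0,160,150],"spin":0,"claw":0}]'
python3 -m jog '[{"delta_pos":[0,0,0],"spin":0,"claw":0},{"delta_pos":[0,0,0],"spin":0,"claw":0}]'
python3 - <<'E'
from h import *
im=[]
for n in('scene','top'):
    p=eyes.camera_params(n);f=eyes.grab_frame(n);cv2.imwrite(f'pics/{n}9.png',f)
    print(n,'rim exp',proj(p,(.583,-.238,.14)),'disc',proj(p,(.583,-.238,.03)))
    im.append(cv2.resize(f,(400,300)))
    m,c,st=blob(f,(3,120,50),(14,255,255),(490,205,525,255) if n=='scene' else (150,235,190,262)); print('handle',c)
s=cv2.imread('pics/scene9.png');t=cv2.imread('pics/top9.png')
cv2.imwrite('pics/c9.png',np.vstack([np.hstack(im),np.hstack([cv2.resize(s[180:300,140:300],(400,300)),cv2.resize(t[150:270,370:530],(400,300))])]))
E
```

```text
clock: 18.55
position: [0.5838, -0.238, 0.0859]
tool_rot: [-3.139, -0.004, 1.569]
force: [0.4, 0.4, 0.6]
grip_width: 0.0852
clock: 19.35
position: [0.5837, -0.0765, 0.2373]
tool_rot: [-3.141, -0.004, 1.569]
force: [1.9, 0.4, -0.2]
grip_width: 0.0852
clock: 19.55
position: [0.5839, -0.0757, 0.2385]
tool_rot: [3.141, -0.004, 1.571]
force: [-0.5, -0.5, 0.4]
grip_width: 0.0855
scene rim exp (np.float64(198.69353192282426), np.float64(237.66942174207082)) disc (np.float64(208.42914274335556), np.float64(265.24945218191226))
handle [506.33884298 232.97520661]
top rim exp (np.float64(444.7507321792566), np.float64(208.0900571338918)) disc (np.float64(433.84219314765693), np.float64(217.32135281698152))
handle [167.0042735  247.91025641]
```

View pics/c9.png

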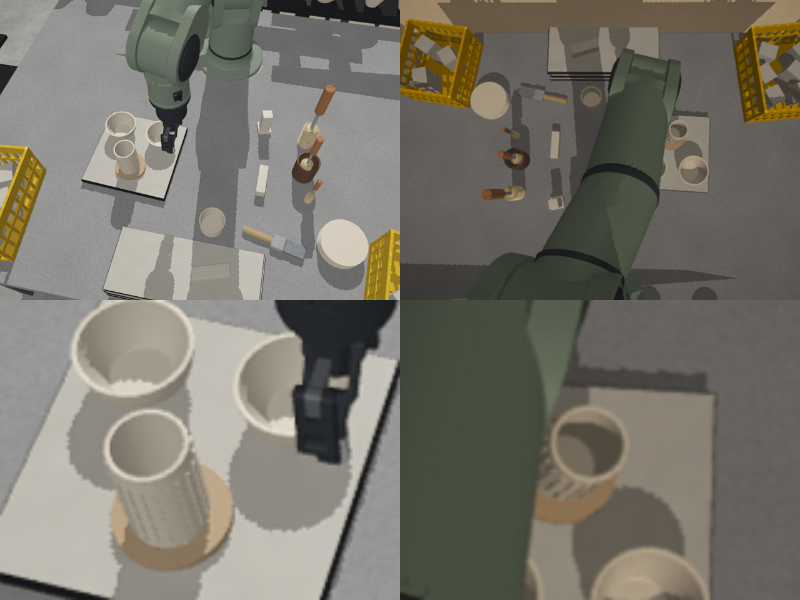

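The beaker stands upright and centred: its rim is at scene (200,239) and top (445,209), against (199,238) and (445,208) expected. The brush is in the crock, and the bowls, posts and cup look unmoved. Handing in.

```bash
python3 -c "
from workcell import bot
print(bot.job_done())"
```

```text
the job is handed in; nothing more can be done
None
```

I took the middle-sized brush from the crock and pushed it to the beaker's floor four times, one more than asked, drawing it up past half the bristle head between strokes. I then stood it back in the crock and set the beaker on the setter disc. The job was handed in at about 20 s of the 67 s allowed.

**Beaker:** in the last pictures its rim centre is within 1–2 px of where a centred, upright beaker would show in both views, which is a few mm at most. The force reading at touch-down was about 8 N.

**Brush:** it stands bristles down in the crock. Its handle is within about 2 px of where it started.

**Other things:** the cup, posts and bowls looked unmoved by eye; I did not measure them. The gripper is open and clear of everything.

**Disagreements:** the views differed by up to about 9 mm on the crock's centre in x and 16 mm in y. I used a middle value close to where the brush first stood, and it went in without contact. No check failed.

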